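# Fetch the cover glasses from the bench drawer

### The arm

A 7-joint arm with a two-finger parallel gripper is mounted at the origin on a cart in front of the work surface, level with it; the furniture and walls round the work are solid. World frame = base frame: x ahead of the robot, y to its left, z up, the work surface at z = 0. Lengths are in m, angles in rad, forces in N, time in s.
With the tool pointing down it reaches from about 0.375 to 0.925 m from the base axis. Payload 3.1 kg.
Tool frame: the origin (TCP) lies between the finger pads; the fingertips stand 8 mm ahead of it and the grasp point (between the pads) lies 11 mm behind it; z points along the fingers, y is the line along which they close (so a half turn about z gives the same grasp; the last joint's range is limited). The gripper opens to 85 mm and grips with 20 to 120 N. Pads are 22 mm wide; open, the fingers measure 114 mm over their backs; the gripper's body (76 mm by 85 mm) begins 54 mm behind the grasp point. The pads swing forward as they close: fully open they stand 13 mm farther back than shut.
Start: joints at [-0.098, 0.383, 0.044, 1.598, -0.018, 1.161, -0.05], TCP at [0.65, 0, 0.207] pointing down, gripper open.
Joint ranges: [-2.61, 2.61], [-0.41, 2.15], [-1.48, 1.57], [0, 2.5], [-1.57, 4.71], [0.05, 1.97], [-2.85, 2.85]. Speed limits (rad/s): [2.79, 2.79, 3.14, 3.14, 3.14, 3.14, 3.14].

### API

Orientations are given as a rotation vector (axis times angle).
In Python, from station import * gives the robot as it stands.
- The arm moves only by the shell command python3 -m pendant 'ROWS'. ROWS is JSON, a list of rows, each an object of numbers: "x", "y", "z": the shift along the tool's x, y, z in cm; "wx", "wy", "wz": the turn, a rotation vector about the tool's x, y, z in degrees; "grip": the closure in counts, from 0 (fully open) to 255 (shut). In form: [{"x": .., "y": .., "z": .., "wx": .., "wy": .., "wz": .., "grip": ..}, ...]. A call has 1 to 20 rows; each row shifts and turns the commanded pose from where the row before left it, along the tool's axes as they then stand; what a row does not reach is not made up. A row lasts 1/10 s, in which the tool goes at most 50 mm and 8.59 degrees, less where a joint would pass 70% of its speed; a pose out of reach is approached as far as the arm can. A call with a gripper value outside its range is refused whole. The fingers move at their own pace and stop on an object; the grip force is fixed at half the most. Time passes only in rows, so rows that do not move let the fingers close. It gives the time, the measured TCP pose, the force, the opening and the grip force at its end, in the units of the state.
- state(): the state, without advancing time (a new reading comes with each control period).
- capture(name): name is "scene" or "side" or "wrist"; returns (picture, depth): 384x512x3 uint8, red, green, blue; 384x512 float32, m along the optical axis (not along the pixel's ray), 0 where there is no reading.
- get_calibration(name): a dict with "vertical_fov" (degrees; the focal length in pixels is half the picture's height over the tangent of half this angle, whatever the lens; pixels are square), "cx", "cy" (the principal point, pixels), "dist" ([k1, k2, p1, p2, k3] as OpenCV has them; the pictures are not rectified), "camera_from_world" (4x4, takes a point from world to camera coordinates). Camera axes: x right, y up, looking along -z (the intrinsics and any distortion apply to the point x, -y, -z); pixel columns grow to the right and rows downward; lengths in m; the calibration is good to about 2 mm. A picture is of the moment at which its call begins: read the wrist's pose just before it. get_calibration takes no time and is no camera call; for the wrist camera it gives the pose at the moment of the call.
- close_job(): hands the job in; it is judged then, once.
Trained networks look in the newest picture that a camera, given by its name, has taken for a name from the list of things; names that differ only in an ending like _2 or _b are one class to them, and where a whole thing is asked for, a point or a joint stands for the part that bears it (a point fixed in the world has none). Each returns a list of dicts, best first, with "p" (0 to 1); they miss things now and then, are a little off and sometimes report something else, mostly with a low value. They report only what shows in the picture. A call takes as long as a camera call. They do not tell look-alikes from the thing itself.
- boxes_of(camera, name): "position" ([row, column] in pixels, amid what is visible of it).
The state is a dict: "time_s": time; "joint_pos": joint angles; "joint_velocities": joint speeds; "tau": joint torques, N m; "eef_pos": TCP position; "eef_rot": TCP orientation; "contact_force": force on the tool from outside, world axes, zero at the start; "moment": the same for the moment, N m; "width": finger opening in m; "grasp_force": force on a finger pad.
Only numpy, scipy, OpenCV 4.12 (cv2) and the standard library are available. Lean on these libraries where they do the work, as an engineer would, in place of code of your own. Each camera call takes 0.05 s, during which the arm holds its last target. There are 200 camera calls.

### The job

Pull the drawer that has the bar handle out of its little bench cabinet until it comes up against its stop, and leave it open like that. Then lift the small cover-glass box out of it and set it down upright, without dropping it, on top of the closed grey slide box. Keep the drawer with the round knob shut, and leave the slide box and everything else where they are.

Things in the scene. Friction and masses are not known exactly. Their poses are not given: they have to be found in the camera images.
- bar_unit: Low grey metal bench-top cabinet with one drawer whose handle is a straight steel bar. 180 deep (x) x 140 wide (y) x 75 high, fixed to the bench. Origin: centre of its underside; its front faces its own -x, to which the drawer pulls out. It may stand left or right of the knob cabinet and is turned a little.
- bar_drawer (a joint): How far the bar-handled drawer is pulled out, m: 0 shut, 0.125 at its stop; it may start open by up to 0.01. Slides easily (about 2 N) and stays where it is left. The drawer is an open tray: inside 150 long x 116 wide, walls 4 thick, inner floor 12 above the bench, rim of the walls 50 above the bench; its front panel is 12 thick and reaches up to 74 above the bench. At the stop 125 mm of its inside length lie free in front of the cabinet body.
- bar_handle (a point): Middle of the bar of the handle: a round bar 9 thick, 68 long, level, parallel to the drawer front (along the cabinet's y), 40 in front of the drawer's front panel, 50 above the bench, so 35 mm lie free between bar and panel. Moves with the drawer. Axes as the cabinet's (-x is the pulling direction). Nothing lies under or above the bar; it can be taken from straight above.
- coverglass_box: Small white square box of cover glasses, 28 x 28 x 18 high, 30 g, lid fixed. Loose, lying upright on the floor of the bar-handled drawer, near the middle of its width and turned at most 0.3 rad to the drawer; at the drawer's stop it comes out about midway between cabinet and drawer front. Origin: centre of its underside, z up.
- slide_box: Flat grey hinged slide box, shut (the lid does not open), loose, 300 g, 34 high. Origin: centre of its underside; the flat lid, 83 (x) x 98 (y), is the surface to set the cover-glass box on, 34 above the bench. It lies at the left front of the bench.
- knob_unit: The second cabinet, of the same size and shape, whose drawer has a round knob instead of a bar. Fixed; origin and axes as for bar_unit.
- knob_drawer (a joint): How far the knob drawer is pulled out, m: 0 shut, where it starts and must stay.
- petri_dish: Petri dish 62 across, 15 high, loose on the rear of the knob cabinet's top. To be left alone. Origin: centre of its underside.
- pipette: Pipette, 202 long (along its y), 27 high, lying front to back at the right front of the bench. To be left alone. Beyond it, about 0.3 m further to the right, stands a fixed tall microscope (500 high, 346 long, 182 wide, centre of its foot at about x 0.49, y -0.59); an arm that starts close to it should draw back from it before it swings across.
- lab_timer: Small white timer, 58 x 64 x 21, loose on the rear of the bar cabinet's top. To be left alone.
- pencil: Pencil, 165 long (along its y), 10 high, lying at the left front edge. To be left alone.
Not all that is in view belongs to the job. What is meant by the slide_box is not blue, and is the larger of those in its own colour.

How it is judged:
By the outcome, as a careful person would: the job done as asked, in the order asked, and still so for the second after the job is handed in, with the robot touching nothing.
It also fails if it takes over 59 s, if anything falls off the work surface, if the arm or the gripper's body presses on something with over 40 N, if the wrist force passes 120 N, or if a joint passes its speed limit or range.

## Working session

There is one attempt and no reset: what is moved stays moved. The work goes in short steps, Python scripts to look and compute and a shell command to move; the robot and the scene stay as the last step left them, time stands still between calls to the robot, and variables do not carry over. Pictures are saved under pics/ and viewed, at most 10 in all, crops included, and the job is handed in when it is done.

```bash
mkdir -p pics
cat > h.py <<'E'
from station import *
import numpy as np, cv2
def cal(n):
    c=get_calibration(n); f=192/np.tan(np.radians(c["vertical_fov"])/2)
    K=np.array([[f,0,c["cx"]],[0,f,c["cy"]],[0,0,1]]); return K,np.array(c["dist"],float),np.array(c["camera_from_world"])
def pts(C,px,depth):
    """px: Nx2 (row,col); depth along axis -> world"""
    K,d,T=C; px=np.asarray(px,float).reshape(-1,2)
    u=cv2.undistortPoints(px[:,::-1].reshape(-1,1,2).copy(),K,d).reshape(-1,2)
    D=np.asarray(depth).reshape(-1,1)
    p=np.c_[u[:,:1]*D,-u[:,1:]*D,-D]
    return (p-T[:3,3])@T[:3,:3]
def onz(C,px,z):
    a=pts(C,px,np.ones(len(np.reshape(px,(-1,2))))); o=-C[2][:3,:3].T@C[2][:3,3]
    r=a-o; return o+r*((z-o[2])/r[:,2:])
def cloud(C,dep):
    rr,cc=np.mgrid[0:384,0:512]; return pts(C,np.c_[rr.ravel(),cc.ravel()],dep.ravel()).reshape(384,512,3)
def save(n,im): cv2.imwrite("pics/"+n+".png",cv2.cvtColor(im,cv2.COLOR_RGB2BGR))
E
python3 - <<'E'
from h import *
s=state();print(s["time_s"],s["eef_pos"],s["eef_rot"],s["width"])
ims=[]
for n in("scene","side"):
    C=cal(n); im,d=capture(n); np.savez("/tmp/"+n,im=im,d=d); save(n,im)
    P=cloud(C,d)
    for k in("bar_handle","bar_unit","slide_box","coverglass_box","knob_unit","pipette","pencil"):
        for b in boxes_of(n,k)[:3]:
            r,c=map(int,b["position"]); print(n,k,round(b["p"],2),(r,c),P[r,c].round(3), onz(C,[r,c],.05).round(3)[0])
E
```

```text
0.0 [ 6.48977221e-01 -1.56123278e-05  2.05183804e-01] [-2.22011938 -2.22026259  0.00310219] 0.08521288955772943
scene bar_handle 0.84 (182, 250) [0.608 0.111 0.037] [0.6   0.096 0.05 ]
scene bar_handle 0.66 (160, 286) [0.728 0.094 0.095] [0.762 0.148 0.05 ]
scene bar_unit 0.82 (174, 273) [0.67  0.074 0.073] [0.685 0.1   0.05 ]
scene slide_box 0.95 (232, 221) [ 0.433 -0.05   0.031] [ 0.425 -0.068  0.05 ]
scene slide_box 0.68 (159, 166) [0.413 0.36  0.034] [0.407 0.338 0.05 ]
scene slide_box 0.63 (165, 213) [0.547 0.268 0.023] [0.534 0.233 0.05 ]
scene coverglass_box 0.55 (175, 274) [0.672 0.071 0.07 ] [0.685 0.094 0.05 ]
scene knob_unit 0.96 (212, 301) [ 0.651 -0.121  0.074] [ 0.667 -0.098  0.05 ]
scene pipette 0.94 (293, 240) [ 0.386 -0.266  0.026] [ 0.377 -0.284  0.05 ]
scene pipette 0.7 (160, 166) [0.412 0.359 0.031] [0.405 0.332 0.05 ]
scene pencil 0.49 (186, 150) [0.325 0.279 0.005] [0.313 0.222 0.05 ]
side bar_handle 0.71 (221, 221) [0.61  0.121 0.045] [0.606 0.13  0.05 ]
side bar_unit 0.75 (222, 188) [0.665 0.186 0.063] [0.678 0.163 0.05 ]
side slide_box 0.95 (218, 300) [0.436 0.013 0.034] [0.429 0.045 0.05 ]
side slide_box 0.76 (311, 259) [0.417 0.393 0.035] [0.411 0.41  0.05 ]
side slide_box 0.72 (275, 214) [0.543 0.305 0.022] [0.525 0.343 0.05 ]
side knob_unit 0.61 (185, 232) [ 0.65  -0.044  0.075] [ 0.675 -0.104  0.05 ]
side pipette 0.48 (189, 331) [ 0.405 -0.313 -0.002] [ 0.388 -0.18   0.05 ]
side pencil 0.47 (295, 323) [0.327 0.272 0.006] [0.32  0.332 0.05 ]
```

View pics/scene.png

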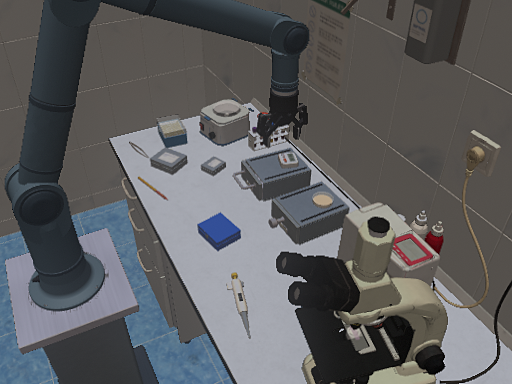

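View pics/side.png

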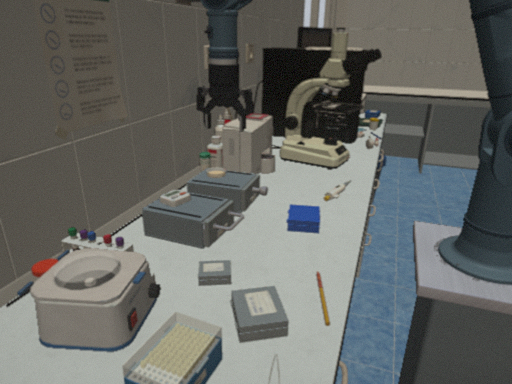

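The bar cabinet is the left one (scene handle about (182,240)). The target is the larger grey box (scene (159,168), side (311,259)), while the small grey box and the blue box are look-alikes. Next I fit their outlines from the depth images.

Run:
```python
from h import *
def fit(Q,l):
    (c,s,a)=cv2.minAreaRect(Q[:,:2].astype(np.float32)); print(l,len(Q),np.round(c,4),np.round(s,4),round(a,1),"med z",np.median(Q[:,2]).round(4))
A={n:cloud(cal(n),np.load(f"/tmp/{n}.npz")["d"]).reshape(-1,3) for n in("scene","side")}
for n,P in A.items():
    def sel(x0,x1,y0,y1,z0,z1):
        m=(P>[x0,y0,z0]).all(1)&(P<[x1,y1,z1]).all(1); return P[m]
    fit(sel(.33,.5,.28,.46,.03,.04),n+" slide top")
    fit(sel(.6,.85,.03,.27,.07,.079),n+" bar unit top")
    fit(sel(.5,.85,-.25,.03,.07,.079),n+" knob unit top")
    q=sel(.54,.66,.04,.2,.042,.058); fit(q,n+" handle slab")
    q=q[q[:,0]<q[:,0].min()+.012]; print(q[:40:4].round(3))
```

```text
scene slide top 308 [0.4235 0.3717] [0.0849 0.1007] 31.5 med z 0.0322
scene bar unit top 1053 [0.6986 0.1113] [0.1447 0.1884] 88.1 med z 0.0727
scene knob unit top 1528 [ 0.6963 -0.0985] [0.1823 0.145 ] 1.9 med z 0.0727
scene handle slab 243 [0.6038 0.1094] [0.091  0.1471] 9.3 med z 0.0504
[[0.57  0.157 0.052]
 [0.57  0.148 0.049]
 [0.571 0.143 0.049]
 [0.569 0.132 0.053]
 [0.565 0.132 0.046]
 [0.564 0.123 0.048]
 [0.565 0.118 0.048]
 [0.565 0.103 0.054]
 [0.565 0.097 0.054]
 [0.567 0.092 0.053]]
side slide top 1805 [0.4258 0.3757] [0.083  0.1012] 30.9 med z 0.034
side bar unit top 1421 [0.7004 0.1171] [0.142 0.184] 86.5 med z 0.0742
side knob unit top 914 [ 0.7282 -0.1356] [0.2403 0.2295] 0.8 med z 0.074
side handle slab 417 [0.6082 0.1221] [0.1438 0.0881] 83.5 med z 0.0515
[[0.575 0.082 0.053]
 [0.568 0.086 0.053]
 [0.565 0.088 0.052]
 [0.566 0.093 0.051]
 [0.567 0.103 0.053]
 [0.569 0.113 0.054]
 [0.571 0.119 0.054]
 [0.565 0.108 0.049]
 [0.566 0.119 0.052]
 [0.568 0.127 0.053]]
```

```bash
python3 -m pendant '[{"x":2,"y":-1.3,"grip":165},{"x":2,"y":-1.3,"wz":2.7,"grip":165},{"x":2,"y":-1.4,"grip":165},{"x":2,"y":-1.4,"grip":165},{"x":2,"y":-1.3,"grip":165},{"x":2,"y":-1.3,"grip":165},{"z":0,"grip":165},{"z":0,"grip":165}]'
python3 - <<'E'
from h import *
C=cal("wrist"); im,d=capture("wrist"); np.savez("/tmp/w1",im=im,d=d); save("w1",im); P=cloud(C,d).reshape(-1,3)
s=state();print(s["eef_pos"],s["eef_rot"],s["width"])
print(boxes_of("wrist","bar_handle"))
m=(P>[.54,.05,.047]).all(1)&(P<[.60,.19,.058]).all(1);Q=P[m]
print(len(Q),cv2.minAreaRect(Q[:,:2].astype(np.float32)),Q.mean(0),Q.max(0))
m=(P>[.58,.03,.068]).all(1)&(P<[.85,.22,.08]).all(1);Q=P[m]
print(len(Q),cv2.minAreaRect(Q[:,:2].astype(np.float32)),Q.mean(0),Q.min(0))
E
```

```text
[6.50022504e-01 2.92265658e-05 2.06612135e-01] [2.22130182e+00 2.22152884e+00 6.58559957e-05] 0.08585843910907386
[{'position': [59.1, 206.4], 'p': 0.79}]
1156 ((0.5735281109809875, 0.1070028692483902), (0.0313710942864418, 0.075539231300354), 21.680484771728516) [0.57498682 0.10509133 0.05430787] [0.59977389 0.1450144  0.05724831]
20581 ((0.7010685801506042, 0.09473983198404312), (0.09934289008378983, 0.18436762690544128), 87.28211212158203) [0.68973751 0.09031116 0.075753  ] [0.60717348 0.04131432 0.06803411]invalid input at $[0]: expected keys x, y, z, wx, wy, wz, grip
```

View pics/w1.png

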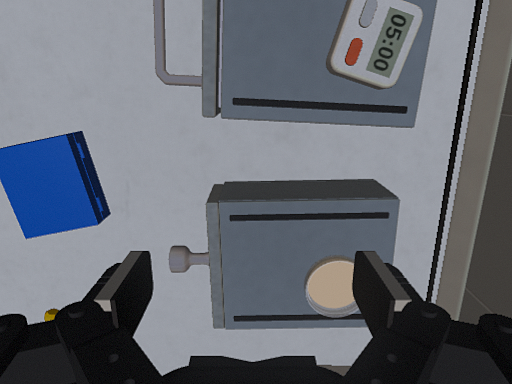

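The wrist picture shows the bar handle at the top left (about (40,160), running vertically in the picture) and the knob cabinet below it. The move was refused because every row needs all the keys.

```bash
python3 -m pendant '[{"x":2,"y":-1.3,"z":0,"wx":0,"wy":0,"wz":0,"grip":165},{"x":2,"y":-1.3,"z":0,"wx":0,"wy":0,"wz":2.7,"grip":165},{"x":2,"y":-1.4,"z":0,"wx":0,"wy":0,"wz":0,"grip":165},{"x":2,"y":-1.4,"z":0,"wx":0,"wy":0,"wz":0,"grip":165},{"x":2,"y":-1.3,"z":0,"wx":0,"wy":0,"wz":0,"grip":165},{"x":1,"y":-1.3,"z":0,"wx":0,"wy":0,"wz":0,"grip":165},{"x":0,"y":0,"z":0,"wx":0,"wy":0,"wz":0,"grip":165},{"x":0,"y":0,"z":0,"wx":0,"wy":0,"wz":0,"grip":165}]'
python3 - <<'E'
from h import *
C=cal("wrist"); im,d=capture("wrist"); np.savez("/tmp/w2",im=im,d=d); save("w2",im); P=cloud(C,d).reshape(-1,3)
s=state();print(s["eef_pos"],s["eef_rot"],s["width"])
b=boxes_of("wrist","bar_handle");print(b,[onz(C,k["position"],.05) for k in b])
m=(P>[.54,.05,.047]).all(1)&(P<[.59,.19,.058]).all(1);Q=P[m]
print(len(Q),cv2.minAreaRect(Q[:,:2].astype(np.float32)),Q.mean(0),Q.min(0),Q.max(0))
m=(P>[.58,.03,.068]).all(1)&(P<[.85,.22,.08]).all(1);Q=P[m]
print(len(Q),cv2.minAreaRect(Q[:,:2].astype(np.float32)),Q.mean(0),Q.min(0))
E
```

```text
time_s: 1.7
eef_pos: [0.5737, 0.1115, 0.2068]
eef_rot: [2.273, 2.167, 0.0]
contact_force: [0.7, -0.7, -0.5]
width: 0.03
grasp_force: 0.0
[0.57409896 0.11067715 0.20675605] [ 2.27429106e+00  2.16532647e+00 -8.36188179e-05] 0.03023435371289532
[{'position': [154.9, 294.5], 'p': 0.75}] [array([[0.61510245, 0.12181724, 0.05      ]])]
1124 ((0.577311098575592, 0.12164057791233063), (0.025352509692311287, 0.0881214365363121), 0.015075326897203922) [0.57370783 0.12296865 0.05416647] [0.56464434 0.07758189 0.04965103] [0.58999803 0.16570156 0.0572771 ]
25942 ((0.7019400000572205, 0.11521172523498535), (0.1391606330871582, 0.18449878692626953), 87.2258071899414) [0.69329047 0.12258906 0.07570974] [0.60668531 0.04215209 0.06800722]
```

View pics/w2.png

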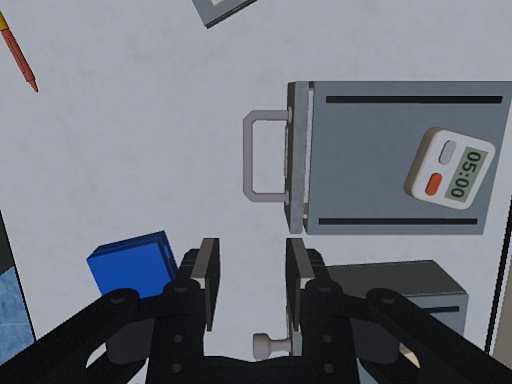

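The handle bar is at column about 247, rows 110–200, which puts its centre near (0.5695, 0.1215) with the cabinet yawed about -2.7°. The fingers are 30 mm apart, so I'll go straight down over the bar.

```bash
python3 -m pendant '[{"x":1.0,"y":-0.45,"z":2,"wx":0,"wy":0,"wz":0,"grip":165},{"x":0,"y":0,"z":2.5,"wx":0,"wy":0,"wz":0,"grip":165},{"x":0,"y":0,"z":2.5,"wx":0,"wy":0,"wz":0,"grip":165},{"x":0,"y":0,"z":2.5,"wx":0,"wy":0,"wz":0,"grip":165},{"x":0,"y":0,"z":2.5,"wx":0,"wy":0,"wz":0,"grip":165},{"x":0,"y":0,"z":2.3,"wx":0,"wy":0,"wz":0,"grip":165},{"x":0,"y":0,"z":1.5,"wx":0,"wy":0,"wz":0,"grip":165},{"x":0,"y":0,"z":1.0,"wx":0,"wy":0,"wz":0,"grip":165},{"x":0,"y":0,"z":0,"wx":0,"wy":0,"wz":0,"grip":165},{"x":0,"y":0,"z":0,"wx":0,"wy":0,"wz":0,"grip":165}]' && python3 -m pendant '[{"x":0,"y":0,"z":0,"wx":0,"wy":0,"wz":0,"grip":255},{"x":0,"y":0,"z":0,"wx":0,"wy":0,"wz":0,"grip":255},{"x":0,"y":0,"z":0,"wx":0,"wy":0,"wz":0,"grip":255},{"x":0,"y":0,"z":0,"wx":0,"wy":0,"wz":0,"grip":255},{"x":0,"y":0,"z":0,"wx":0,"wy":0,"wz":0,"grip":255}]'
```

```text
time_s: 2.8
eef_pos: [0.5702, 0.1226, 0.0392]
eef_rot: [2.273, 2.167, 0.002]
contact_force: [0.3, 0.3, -0.1]
width: 0.03
grasp_force: 0.0
time_s: 3.3
eef_pos: [0.5694, 0.1227, 0.0388]
eef_rot: [2.273, 2.168, 0.001]
contact_force: [-0.2, -0.4, -0.0]
width: -0.0002
grasp_force: 0.0
```

The fingers closed fully, so they missed the bar. I'll look before doing anything else.

Run:
```python
from h import *
im,d=capture("wrist"); im2,d2=capture("side");im3,d3=capture("scene")
P=cloud(cal("side"),d2).reshape(-1,3)
big=lambda a:cv2.resize(a,None,fx=4,fy=4)
save("miss",np.hstack([cv2.resize(im[60:384,110:410],(400,432)),cv2.resize(im2[170:260,140:260],(400,432))[:, :]]))
np.savez("/tmp/m",im=im,d=d)
```

```text
(no output)
```

View pics/miss.png

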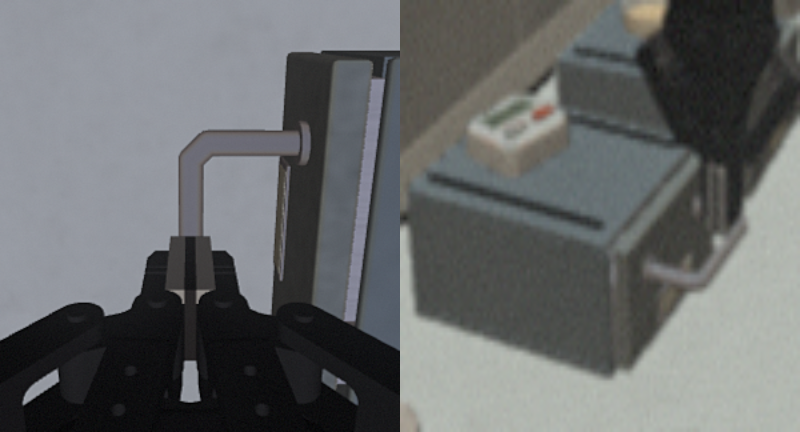

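Run:
```python
from h import *
s=state();print(s["eef_pos"],s["width"],s["grasp_force"],s["contact_force"])
z=np.load("/tmp/m.npz"); C=cal("wrist"); P=cloud(C,z["d"])
for r in range(150,385,8): print(r,[P[r,c].round(3).tolist() for c in (245,252,258)],z["im"][r,252])
```

```text
[0.56929698 0.12268734 0.03857749] 4.935308084934178e-05 0.0 [ 0.18737927  0.4019994  -0.37524014]
150 [[0.567, 0.161, 0.0], [0.571, 0.161, 0.0], [0.575, 0.161, 0.001]] [148 152 159]
158 [[0.567, 0.156, 0.001], [0.571, 0.156, 0.001], [0.575, 0.156, 0.0]] [149 154 160]
166 [[0.567, 0.151, -0.0], [0.571, 0.151, -0.0], [0.574, 0.162, 0.053]] [136 138 146]
174 [[0.566, 0.146, 0.002], [0.571, 0.159, 0.053], [0.574, 0.159, 0.054]] [109 107 117]
182 [[0.568, 0.155, 0.054], [0.571, 0.155, 0.055], [0.574, 0.155, 0.054]] [107 108 118]
190 [[0.568, 0.151, 0.053], [0.571, 0.152, 0.055], [0.574, 0.151, 0.054]] [107 108 118]
198 [[0.567, 0.148, 0.054], [0.571, 0.148, 0.056], [0.574, 0.147, 0.054]] [108 108 119]
206 [[0.567, 0.143, 0.053], [0.571, 0.143, 0.054], [0.573, 0.143, 0.053]] [107 108 117]
214 [[0.567, 0.139, 0.052], [0.57, 0.14, 0.056], [0.573, 0.139, 0.054]] [109 109 120]
222 [[0.567, 0.135, 0.053], [0.57, 0.136, 0.056], [0.573, 0.135, 0.054]] [108 107 118]
230 [[0.567, 0.131, 0.053], [0.57, 0.132, 0.055], [0.573, 0.131, 0.053]] [108 108 118]
238 [[0.567, 0.134, 0.069], [0.57, 0.134, 0.0
[... 844 characters left out ...]
 0.124, 0.11]] [38 37 37]
326 [[0.567, 0.123, 0.112], [0.569, 0.114, 0.101], [0.572, 0.121, 0.11]] [33 32 31]
334 [[0.567, 0.119, 0.112], [0.565, 0.027, -0.0], [0.571, 0.118, 0.111]] [145 148 157]
342 [[0.567, 0.116, 0.112], [0.565, 0.02, 0.0], [0.569, 0.021, 0.001]] [146 150 158]
350 [[0.567, 0.115, 0.114], [0.564, 0.013, -0.0], [0.569, 0.013, 0.0]] [146 150 158]
358 [[0.567, 0.112, 0.115], [0.564, 0.006, -0.0], [0.568, 0.006, 0.0]] [148 150 159]
366 [[0.568, 0.133, 0.14], [0.57, 0.133, 0.14], [0.572, 0.132, 0.14]] [15 14 13]
374 [[0.569, 0.135, 0.144], [0.57, 0.134, 0.144], [0.572, 0.135, 0.144]] [13 14 21]
382 [[0.569, 0.134, 0.145], [0.57, 0.134, 0.145], [0.572, 0.134, 0.146]] [12 10 16]
```

The wrist depth shows the pad ends at z of about 0.063. That is roughly 32 mm higher than the TCP reading implies, and they sit just above the bar (top at 0.0545). I'll open, go 22 mm lower, which is safe on either reading, and close again.

```bash
python3 -m pendant '[{"x":0,"y":0.1,"z":0,"wx":0,"wy":0,"wz":0,"grip":165},{"x":0,"y":0,"z":0,"wx":0,"wy":0,"wz":0,"grip":165},{"x":0,"y":0,"z":0,"wx":0,"wy":0,"wz":0,"grip":165},{"x":0,"y":0,"z":0.6,"wx":0,"wy":0,"wz":0,"grip":165},{"x":0,"y":0,"z":0.6,"wx":0,"wy":0,"wz":0,"grip":165},{"x":0,"y":0,"z":0.5,"wx":0,"wy":0,"wz":0,"grip":165},{"x":0,"y":0,"z":0.5,"wx":0,"wy":0,"wz":0,"grip":165},{"x":0,"y":0,"z":0,"wx":0,"wy":0,"wz":0,"grip":165}]' && python3 -m pendant '[{"x":0,"y":0,"z":0,"wx":0,"wy":0,"wz":0,"grip":255},{"x":0,"y":0,"z":0,"wx":0,"wy":0,"wz":0,"grip":255},{"x":0,"y":0,"z":0,"wx":0,"wy":0,"wz":0,"grip":255},{"x":0,"y":0,"z":0,"wx":0,"wy":0,"wz":0,"grip":255}]'
```

```text
time_s: 4.25
eef_pos: [0.5693, 0.1224, 0.0153]
eef_rot: [-2.272, -2.168, 0.003]
contact_force: [-0.2, -0.3, 0.7]
width: 0.0298
grasp_force: 0.0
time_s: 4.65
eef_pos: [0.5704, 0.1227, 0.0167]
eef_rot: [2.273, 2.168, 0.0]
contact_force: [0.3, -0.1, -0.6]
width: 0.0065
grasp_force: 58.7
```

The width of 6.5 mm means only the pad ends hold the top of the bar. This confirms the fingers sit about 35 mm higher than reported, so I'll regrip 12 mm lower.

```bash
python3 -m pendant '[{"x":0,"y":0,"z":0,"wx":0,"wy":0,"wz":0,"grip":165},{"x":0,"y":0,"z":0,"wx":0,"wy":0,"wz":0,"grip":165},{"x":0,"y":0,"z":0.6,"wx":0,"wy":0,"wz":0,"grip":165},{"x":0,"y":0,"z":0.6,"wx":0,"wy":0,"wz":0,"grip":165},{"x":0,"y":0,"z":0,"wx":0,"wy":0,"wz":0,"grip":165}]' && python3 -m pendant '[{"x":0,"y":0,"z":0,"wx":0,"wy":0,"wz":0,"grip":255},{"x":0,"y":0,"z":0,"wx":0,"wy":0,"wz":0,"grip":255},{"x":0,"y":0,"z":0,"wx":0,"wy":0,"wz":0,"grip":255},{"x":0,"y":0,"z":0,"wx":0,"wy":0,"wz":0,"grip":255}]'
```

```text
time_s: 5.15
eef_pos: [0.5719, 0.1228, 0.0052]
eef_rot: [2.272, 2.167, 0.003]
contact_force: [0.1, 0.4, 3.7]
width: 0.0298
grasp_force: 1.2
time_s: 5.55
eef_pos: [0.5702, 0.1226, 0.0043]
eef_rot: [-2.273, -2.169, 0.0]
contact_force: [0.8, 0.6, 0.4]
width: 0.0069
grasp_force: 58.4
```

```bash
python3 -m pendant '[{"x":0,"y":-0.5,"z":0,"wx":0,"wy":0,"wz":0,"grip":255},{"x":0,"y":-1,"z":0,"wx":0,"wy":0,"wz":0,"grip":255},{"x":0,"y":-1.5,"z":0,"wx":0,"wy":0,"wz":0,"grip":255},{"x":0,"y":-1.5,"z":0,"wx":0,"wy":0,"wz":0,"grip":255},{"x":0,"y":-1,"z":0,"wx":0,"wy":0,"wz":0,"grip":255},{"x":0,"y":-0.5,"z":0,"wx":0,"wy":0,"wz":0,"grip":255}]'
python3 - <<'E'
from h import *
C=cal("wrist"); im,d=capture("wrist"); P=cloud(C,d)
for r in range(200,290,4): print(r,P[r,235:275:8].round(3).tolist()) if r%8==0 else 0
save("pull",np.hstack([im,cv2.resize(capture("side")[0][150:280,150:300],(280,384))]))
E
```

```text
time_s: 6.15
eef_pos: [0.5085, 0.1256, 0.0043]
eef_rot: [-2.272, -2.169, 0.002]
contact_force: [2.4, 0.6, -3.7]
width: 0.0073
grasp_force: 59.0
200 [[0.501, 0.144, 0.001], [0.507, 0.161, 0.054], [0.51, 0.161, 0.054], [0.513, 0.161, 0.056], [0.516, 0.16, 0.054]]
208 [[0.5, 0.139, 0.001], [0.507, 0.158, 0.054], [0.51, 0.158, 0.054], [0.513, 0.158, 0.055], [0.517, 0.138, 0.001]]
216 [[0.5, 0.135, 0.001], [0.507, 0.154, 0.053], [0.51, 0.155, 0.055], [0.513, 0.154, 0.054], [0.517, 0.134, 0.001]]
224 [[0.5, 0.13, 0.001], [0.507, 0.151, 0.054], [0.51, 0.152, 0.055], [0.513, 0.151, 0.054], [0.517, 0.129, -0.001]]
232 [[0.5, 0.125, 0.001], [0.507, 0.148, 0.053], [0.51, 0.149, 0.056], [0.513, 0.148, 0.055], [0.517, 0.125, 0.001]]
240 [[0.502, 0.138, 0.038], [0.506, 0.145, 0.053], [0.509, 0.145, 0.055], [0.512, 0.146, 0.056], [0.516, 0.136, 0.036]]
248 [[0.502, 0.137, 0.045], [0.506, 0.141, 0.053], [0.509, 0.142, 0.055], [0.512, 0.142, 0.055], [0.516, 0.136, 0.044]]
256 [[0.503, 0.137, 0.052], [0.506, 0.138, 0.054], [0.509, 0.138, 0.054], [0.512, 0.138, 0.054], [0.515, 0.136, 0.051]]
264 [[0.503, 0.136, 0.056], [0.506, 0.137, 0.058], [0.509, 0.136, 0.055], [0.512, 0.135, 0.055], [0.515, 0.136, 0.057]]
272 [[0.503, 0.137, 0.063], [0.506, 0.136, 0.062], [0.509, 0.132, 0.055], [0.512, 0.132, 0.055], [0.515, 0.136, 0.063]]
280 [[0.504, 0.136, 0.068], [0.506, 0.133, 0.063], [0.509, 0.128, 0.055], [0.512, 0.128, 0.055], [0.515, 0.135, 0.067]]
288 [[0.504, 0.138, 0.075], [0.506, 0.13, 0.063], [0.508, 0.125, 0.055], [0.512, 0.124, 0.054], [0.515, 0.132, 0.066]]
```

View pics/pull.png

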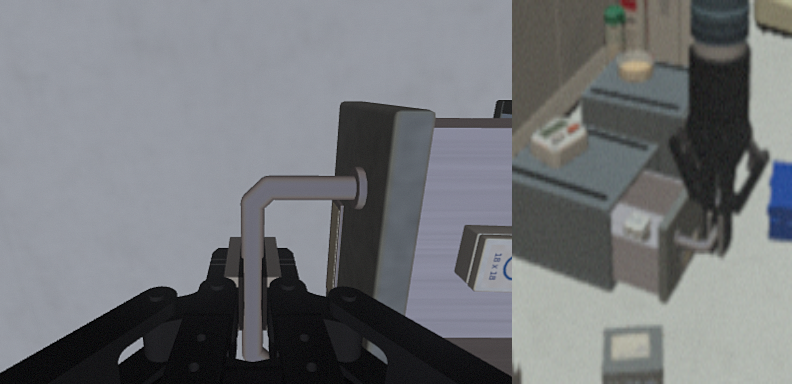

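The bar is now properly gripped (pad tips at z of about 0.034, so tip z is about TCP z + 0.030). The drawer has come out about 6 cm, and the white cover-glass box shows at (258,490). I'll keep pulling to the stop.

```bash
python3 -m pendant '[{"x":0,"y":-0.7,"z":0,"wx":0,"wy":0,"wz":0,"grip":255},{"x":0,"y":-1.2,"z":0,"wx":0,"wy":0,"wz":0,"grip":255},{"x":0,"y":-1.2,"z":0,"wx":0,"wy":0,"wz":0,"grip":255},{"x":0,"y":-1,"z":0,"wx":0,"wy":0,"wz":0,"grip":255},{"x":0,"y":-0.7,"z":0,"wx":0,"wy":0,"wz":0,"grip":255},{"x":0,"y":-0.3,"z":0,"wx":0,"wy":0,"wz":0,"grip":255},{"x":0,"y":0,"z":0,"wx":0,"wy":0,"wz":0,"grip":255}]'; python3 -m pendant '[{"x":0,"y":-0.3,"z":0,"wx":0,"wy":0,"wz":0,"grip":255},{"x":0,"y":-0.3,"z":0,"wx":0,"wy":0,"wz":0,"grip":255},{"x":0,"y":0,"z":0,"wx":0,"wy":0,"wz":0,"grip":255}]'
```

```text
time_s: 6.95
eef_pos: [0.4575, 0.128, 0.0043]
eef_rot: [-2.271, -2.168, 0.004]
contact_force: [-2.0, 1.3, -5.0]
width: 0.0069
grasp_force: 59.3
time_s: 7.25
eef_pos: [0.4529, 0.1282, 0.0043]
eef_rot: [-2.273, -2.168, 0.001]
contact_force: [0.2, 2.0, -7.1]
width: 0.0068
grasp_force: 58.9
```

```bash
python3 -m pendant '[{"x":0,"y":-0.3,"z":0,"wx":0,"wy":0,"wz":0,"grip":255},{"x":0,"y":0,"z":0,"wx":0,"wy":0,"wz":0,"grip":255}]';python3 -m pendant '[{"x":0,"y":-0.3,"z":0,"wx":0,"wy":0,"wz":0,"grip":255},{"x":0,"y":0,"z":0,"wx":0,"wy":0,"wz":0,"grip":255}]'
```

```text
time_s: 7.45
eef_pos: [0.4499, 0.1284, 0.0044]
eef_rot: [-2.273, -2.168, 0.001]
contact_force: [0.3, 2.2, -7.5]
width: 0.0067
grasp_force: 58.8
time_s: 7.65
eef_pos: [0.4492, 0.1285, 0.0044]
eef_rot: [2.272, 2.167, 0.006]
contact_force: [5.3, 2.4, -15.2]
width: 0.007
grasp_force: 58.5
```

```bash
python3 -m pendant '[{"x":0,"y":-0.2,"z":0,"wx":0,"wy":0,"wz":0,"grip":255},{"x":0,"y":0,"z":0,"wx":0,"wy":0,"wz":0,"grip":255}]'
```

```text
time_s: 7.85
eef_pos: [0.4494, 0.1285, 0.0045]
eef_rot: [2.271, 2.165, 0.011]
contact_force: [9.9, 2.1, -19.9]
width: 0.007
grasp_force: 58.2
```

The drawer is against its stop (force rising, no more travel). Now release, rise and look into the drawer.

```bash
python3 -m pendant '[{"x":0,"y":0.4,"z":0,"wx":0,"wy":0,"wz":0,"grip":255},{"x":0,"y":0,"z":0,"wx":0,"wy":0,"wz":0,"grip":165},{"x":0,"y":0,"z":0,"wx":0,"wy":0,"wz":0,"grip":165},{"x":0,"y":0,"z":0,"wx":0,"wy":0,"wz":0,"grip":165},{"x":0,"y":0,"z":1,"wx":0,"wy":0,"wz":0,"grip":165}]' | head -2; python3 -m pendant '[{"x":0,"y":0,"z":-2,"wx":0,"wy":0,"wz":0,"grip":165},{"x":0,"y":0,"z":-3,"wx":0,"wy":0,"wz":0,"grip":165},{"x":0,"y":0,"z":-3,"wx":0,"wy":0,"wz":0,"grip":165},{"x":0,"y":0,"z":-3,"wx":0,"wy":0,"wz":0,"grip":165},{"x":0,"y":0,"z":-3,"wx":0,"wy":0,"wz":0,"grip":165},{"x":0,"y":0,"z":-3,"wx":0,"wy":0,"wz":0,"grip":165},{"x":-1,"y":2.5,"z":0,"wx":0,"wy":0,"wz":0,"grip":130},{"x":-1,"y":2.5,"z":0,"wx":0,"wy":0,"wz":0,"grip":130},{"x":-1,"y":2.5,"z":0,"wx":0,"wy":0,"wz":0,"grip":130},{"x":-1,"y":2.5,"z":0,"wx":0,"wy":0,"wz":0,"grip":130},{"x":0,"y":0,"z":0,"wx":0,"wy":0,"wz":0,"grip":130}]'
python3 - <<'E'
from h import *
C=cal("wrist"); im,d=capture("wrist"); np.savez("/tmp/w3",im=im,d=d); save("w3",im); P=cloud(C,d)
b=boxes_of("wrist","coverglass_box");print(b,[P[int(k["position"][0]),int(k["position"][1])] for k in b])
Q=P.reshape(-1,3)
m=(Q>[.50,.07,.024]).all(1)&(Q<[.60,.165,.036]).all(1);q=Q[m]
print(len(q),cv2.minAreaRect(q[:,:2].astype(np.float32)),q.mean(0),np.median(q,0))
s=state();print(s["eef_pos"],s["width"])
E
```

```text
time_s: 8.35
eef_pos: [0.4621, 0.1282, 0.0027]
time_s: 9.45
eef_pos: [0.5509, 0.0806, 0.1654]
eef_rot: [2.276, 2.161, 0.003]
contact_force: [0.1, -0.4, 0.5]
width: 0.0416
grasp_force: 0.0
[{'position': [128.5, 282.6], 'p': 0.93}] [array([0.57979273, 0.11939753, 0.03096479])]
1174 ((0.5564807653427124, 0.11571544408798218), (0.09467997401952744, 0.07717661559581757), 87.08937072753906) [0.57170236 0.11804351 0.03083777] [0.57857884 0.11820527 0.03094905]
[0.54746653 0.08318758 0.16466545] 0.04173510196356943
```

View pics/w3.png

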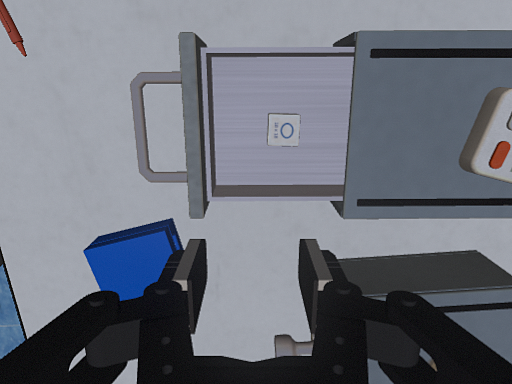

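The drawer is open, with the cover-glass box at (129,283). The TCP jumped about 13 mm on release, so I'll check that the drawer didn't move back, and fit the box.

Run:
```python
from h import *
C=cal("wrist"); z=np.load("/tmp/w3.npz"); im,d=z["im"],z["d"]
# recompute with fresh capture so pose matches
im,d=capture("wrist"); C=cal("wrist"); P=cloud(C,d); Q=P.reshape(-1,3)
s=state();print(s["eef_pos"],s["eef_rot"])
def f(l,lo,hi):
    m=(Q>lo).all(1)&(Q<hi).all(1);q=Q[m];print(l,len(q),cv2.minAreaRect(q[:,:2].astype(np.float32)),np.median(q,0).round(4))
f("box",[.55,.09,.0285],[.61,.145,.034])
f("bar",[.42,.1,.045],[.47,.155,.058])
f("panel",[.46,.03,.068],[.53,.21,.08])
f("unit",[.58,.03,.07],[.8,.21,.08])
```

```text
[0.54670149 0.083914   0.16449046] [-2.27243534e+00 -2.16805552e+00  9.01949765e-04]
box 985 ((0.5802758932113647, 0.11829980462789536), (0.0276765339076519, 0.02762838639318943), 85.59326171875) [0.58   0.1188 0.0308]
bar 786 ((0.46180790662765503, 0.12759940326213837), (0.05516916140913963, 0.009282705374062061), 87.49556732177734) [0.463  0.1288 0.0543]
panel 3106 ((0.5077126026153564, 0.12553681433200836), (0.1381588578224182, 0.012451917864382267), 87.274169921875) [0.5085 0.1335 0.0744]
unit 26693 ((0.6911188364028931, 0.11657949537038803), (0.13970103859901428, 0.13238711655139923), 87.26557922363281) [0.6774 0.1247 0.0755]
```

The drawer slid back about 12 mm on release (bar now at x of 0.462, against 0.449 at the stop). I'll go back and pull it out again by hooking the inner finger behind the bar without gripping, which leaves it free when I lift off.

```bash
python3 -m pendant '[{"x":1,"y":-2,"z":0,"wx":0,"wy":0,"wz":0,"grip":165},{"x":1,"y":-2.2,"z":0,"wx":0,"wy":0,"wz":0,"grip":165},{"x":1,"y":-2.3,"z":0,"wx":0,"wy":0,"wz":0,"grip":165},{"x":1,"y":-2.2,"z":0,"wx":0,"wy":0,"wz":0,"grip":165},{"x":0,"y":0,"z":0,"wx":0,"wy":0,"wz":0,"grip":165},{"x":0,"y":0,"z":3,"wx":0,"wy":0,"wz":0,"grip":165},{"x":0,"y":0,"z":3,"wx":0,"wy":0,"wz":0,"grip":165},{"x":0,"y":0,"z":2.5,"wx":0,"wy":0,"wz":0,"grip":165},{"x":0,"y":0,"z":0,"wx":0,"wy":0,"wz":0,"grip":165},{"x":0,"y":0,"z":0,"wx":0,"wy":0,"wz":0,"grip":165}]'
python3 -c "
from h import *
C=cal('wrist');im,d=capture('wrist');Q=cloud(C,d).reshape(-1,3);print(state()['eef_pos'])
q=Q[(Q>[.42,.13,.045]).all(1)&(Q<[.48,.155,.058]).all(1)];print(len(q),cv2.minAreaRect(q[:,:2].astype(np.float32)))"
```

```text
time_s: 10.6
eef_pos: [0.4623, 0.1277, 0.0797]
eef_rot: [-2.273, -2.169, 0.001]
contact_force: [0.2, 0.3, 0.4]
width: 0.0302
grasp_force: 0.0
[0.46333542 0.12806056 0.08063736]
604 ((0.4631589353084564, 0.14242523908615112), (0.02486465312540531, 0.008515724912285805), 87.20685577392578)
```

Centred over the bar; go down and pull by the hook.

```bash
python3 -m pendant '[{"x":0,"y":0,"z":2.5,"wx":0,"wy":0,"wz":0,"grip":165},{"x":0,"y":0,"z":2.5,"wx":0,"wy":0,"wz":0,"grip":165},{"x":0,"y":0,"z":2,"wx":0,"wy":0,"wz":0,"grip":165},{"x":0,"y":0,"z":0,"wx":0,"wy":0,"wz":0,"grip":165},{"x":0,"y":-0.5,"z":0,"wx":0,"wy":0,"wz":0,"grip":165},{"x":0,"y":-0.5,"z":0,"wx":0,"wy":0,"wz":0,"grip":165},{"x":0,"y":-0.5,"z":0,"wx":0,"wy":0,"wz":0,"grip":165},{"x":0,"y":-0.3,"z":0,"wx":0,"wy":0,"wz":0,"grip":165},{"x":0,"y":-0.2,"z":0,"wx":0,"wy":0,"wz":0,"grip":165},{"x":0,"y":0,"z":0,"wx":0,"wy":0,"wz":0,"grip":165}]'; python3 -m pendant '[{"x":0,"y":-0.3,"z":0,"wx":0,"wy":0,"wz":0,"grip":165},{"x":0,"y":0,"z":0,"wx":0,"wy":0,"wz":0,"grip":165}]';python3 -m pendant '[{"x":0,"y":-0.3,"z":0,"wx":0,"wy":0,"wz":0,"grip":165},{"x":0,"y":0,"z":0,"wx":0,"wy":0,"wz":0,"grip":165}]'
python3 -c "
from h import *
C=cal('wrist');im,d=capture('wrist');Q=cloud(C,d).reshape(-1,3);print(state()['eef_pos'])
q=Q[(Q>[.42,.14,.045]).all(1)&(Q<[.47,.155,.058]).all(1)];print(len(q),cv2.minAreaRect(q[:,:2].astype(np.float32)))"
```

```text
time_s: 11.65
eef_pos: [0.4429, 0.129, 0.0101]
eef_rot: [2.272, 2.168, 0.002]
contact_force: [0.4, 0.6, 0.5]
width: 0.0301
grasp_force: 0.6
time_s: 11.85
eef_pos: [0.4391, 0.1289, 0.0096]
eef_rot: [-2.273, -2.168, 0.0]
contact_force: [1.0, 0.0, 0.7]
width: 0.0299
grasp_force: 0.6
time_s: 12.05
eef_pos: [0.4385, 0.129, 0.0097]
eef_rot: [2.272, 2.166, 0.006]
contact_force: [6.4, 0.3, -3.4]
width: 0.0304
grasp_force: 2.7
[0.43848455 0.12897544 0.00965883]
951 ((0.4386567771434784, 0.1474858969449997), (0.03732604905962944, 0.014980941079556942), 0.05982290580868721)
```

The stop is reached again, where predicted. Next: ease off the bar by 8 mm, lift clear, and check the drawer, the box, and the side profile of the gripper.

```bash
python3 -m pendant '[{"x":0,"y":0.4,"z":0,"wx":0,"wy":0,"wz":0,"grip":165},{"x":0,"y":0.4,"z":0,"wx":0,"wy":0,"wz":0,"grip":165},{"x":0,"y":0,"z":-1,"wx":0,"wy":0,"wz":0,"grip":165},{"x":0,"y":0,"z":-3,"wx":0,"wy":0,"wz":0,"grip":165},{"x":0,"y":0,"z":-3,"wx":0,"wy":0,"wz":0,"grip":165},{"x":0,"y":0,"z":-3,"wx":0,"wy":0,"wz":0,"grip":165},{"x":0,"y":0,"z":-3,"wx":0,"wy":0,"wz":0,"grip":165},{"x":0,"y":0,"z":-2,"wx":0,"wy":0,"wz":0,"grip":130},{"x":-1,"y":2.6,"z":0,"wx":0,"wy":0,"wz":0,"grip":120},{"x":-1,"y":2.6,"z":0,"wx":0,"wy":0,"wz":0,"grip":120},{"x":-1,"y":2.6,"z":0,"wx":0,"wy":0,"wz":0,"grip":120},{"x":-1,"y":2.6,"z":0,"wx":0,"wy":0,"wz":0,"grip":120},{"x":0,"y":0,"z":0,"wx":0,"wy":0,"wz":0,"grip":120},{"x":0,"y":0,"z":0,"wx":0,"wy":0,"wz":0,"grip":120}]'
python3 - <<'E'
from h import *
from scipy.spatial.transform import Rotation as R
C=cal("wrist");im,d=capture("wrist"); s=state();P=cloud(C,d);Q=P.reshape(-1,3)
e=np.array(s["eef_pos"]);print(e,s["width"])
def f(l,lo,hi):
    m=(Q>lo).all(1)&(Q<hi).all(1);q=Q[m];print(l,len(q),cv2.minAreaRect(q[:,:2].astype(np.float32)),np.median(q,0).round(4))
f("box",[.54,.09,.0285],[.60,.145,.034])
f("bar",[.42,.1,.045],[.463,.155,.058])
f("panel",[.46,.03,.068],[.52,.21,.08])
f("unit",[.54,.03,.073],[.8,.21,.08])
T=(Q-e)@R.from_rotvec(s["eef_rot"]).as_matrix()
T=T[(d.ravel()>0)&(T[:,2]<0.0)&(abs(T[:,0])<.06)]
for y in range(-90,91,10):
    t=T[abs(T[:,1]-y/1000)<.005]
    if len(t): print(y,"lowest part above tcp mm",round(-1000*t[:,2].max()))
b=boxes_of("wrist","coverglass_box");print(b)
E
```

```text
time_s: 13.5
eef_pos: [0.5457, 0.0834, 0.1595]
eef_rot: [-2.273, -2.166, 0.002]
contact_force: [0.6, 0.8, -0.2]
width: 0.0454
grasp_force: 0.0
[0.54509173 0.08415966 0.15937022] 0.04556509176156407
box 1026 ((0.5679565668106079, 0.11812717467546463), (0.027569839730858803, 0.02727888710796833), 85.5700454711914) [0.568  0.1185 0.031 ]
bar 827 ((0.44972971081733704, 0.1275772899389267), (0.05459541082382202, 0.00934950914233923), 87.29901885986328) [0.4509 0.1289 0.0545]
panel 3290 ((0.49553292989730835, 0.12532266974449158), (0.13882893323898315, 0.012449083849787712), 87.23278045654297) [0.4965 0.1333 0.0745]
unit 26945 ((0.6893272399902344, 0.11579889804124832), (0.13976947963237762, 0.12725642323493958), 87.26769256591797) [0.6769 0.1234 0.0757]
-60 lowest part above tcp mm 83
-50 lowest part above tcp mm 72
-40 lowest part above tcp mm 39
-30 lowest part above tcp mm 32
-20 lowest part above tcp mm 27
-10 lowest part above tcp mm 97
0 lowest part above tcp mm 98
10 lowest part above tcp mm 98
20 lowest part above tcp mm 27
30 lowest part above tcp mm 32
40 lowest part above tcp mm 35
50 lowest part above tcp mm 71
60 lowest part above tcp mm 76
[{'position': [132.9, 274.0], 'p': 0.85}]
```

The bar is at x of 0.4497, and panel to cabinet measures 125 mm, so the drawer is at its stop. Box centre is (0.568, 0.118) with its top at 0.031. I'll turn the fingers to close across the drawer, where the gripper clears the 50 mm rims better than the 75 mm panel and cabinet, and move above the box.

```bash
python3 -m pendant '[{"x":1.2,"y":0.7,"z":0,"wx":0,"wy":0,"wz":0,"grip":120},{"x":1.2,"y":0.7,"z":0,"wx":0,"wy":0,"wz":0,"grip":120},{"x":1.1,"y":0.7,"z":0,"wx":0,"wy":0,"wz":0,"grip":120},{"x":0,"y":0,"z":0,"wx":0,"wy":0,"wz":-8,"grip":120},{"x":0,"y":0,"z":0,"wx":0,"wy":0,"wz":-8,"grip":120},{"x":0,"y":0,"z":0,"wx":0,"wy":0,"wz":-8,"grip":120},{"x":0,"y":0,"z":0,"wx":0,"wy":0,"wz":-8,"grip":120},{"x":0,"y":0,"z":0,"wx":0,"wy":0,"wz":-8,"grip":120},{"x":0,"y":0,"z":0,"wx":0,"wy":0,"wz":-8,"grip":120},{"x":0,"y":0,"z":0,"wx":0,"wy":0,"wz":-8,"grip":120},{"x":0,"y":0,"z":0,"wx":0,"wy":0,"wz":-8,"grip":120},{"x":0,"y":0,"z":0,"wx":0,"wy":0,"wz":-8,"grip":120},{"x":0,"y":0,"z":0,"wx":0,"wy":0,"wz":-8,"grip":120},{"x":0,"y":0,"z":0,"wx":0,"wy":0,"wz":-8,"grip":120},{"x":0,"y":0,"z":2,"wx":0,"wy":0,"wz":0,"grip":120},{"x":0,"y":0,"z":2,"wx":0,"wy":0,"wz":0,"grip":120},{"x":0,"y":0,"z":2,"wx":0,"wy":0,"wz":0,"grip":120},{"x":0,"y":0,"z":0,"wx":0,"wy":0,"wz":0,"grip":120},{"x":0,"y":0,"z":0,"wx":0,"wy":0,"wz":0,"grip":120}]'
python3 - <<'E'
from h import *
from scipy.spatial.transform import Rotation as R
C=cal("wrist");im,d=capture("wrist"); s=state();Q=cloud(C,d).reshape(-1,3)
e=np.array(s["eef_pos"]);M=R.from_rotvec(s["eef_rot"]).as_matrix();print(e,s["joint_pos"])
o=-C[2][:3,:3].T@C[2][:3,3];print("cam in tool",(o-e)@M)
m=(Q>[.54,.09,.0285]).all(1)&(Q<[.60,.145,.034]).all(1);q=Q[m];r=cv2.minAreaRect(q[:,:2].astype(np.float32));print(r,len(q))
print("shift tool",(np.array([*r[0],e[2]])-e)@M,"tool y dir",M[:,1])
save("w4",im)
E
```

```text
time_s: 15.5
eef_pos: [0.5691, 0.1188, 0.0995]
eef_rot: [-0.127, -3.138, -0.001]
contact_force: [-0.5, -0.5, 0.2]
width: 0.0453
grasp_force: 0.0
[0.57000019 0.11876498 0.10040832] [-0.10413694  0.38320416 -0.20550639  1.84576773  0.0955994   0.92067725
  1.13673197]
cam in tool [ 0.07392424  0.00035689 -0.16724653]
((0.5676841735839844, 0.1183989867568016), (0.027454741299152374, 0.02717726305127144), 85.48883819580078) 1363
shift tool [ 2.27876317e-03 -5.52384158e-04 -3.29759023e-06] tool y dir [8.09988727e-02 9.96713846e-01 8.32119230e-04]
```

View pics/w4.png

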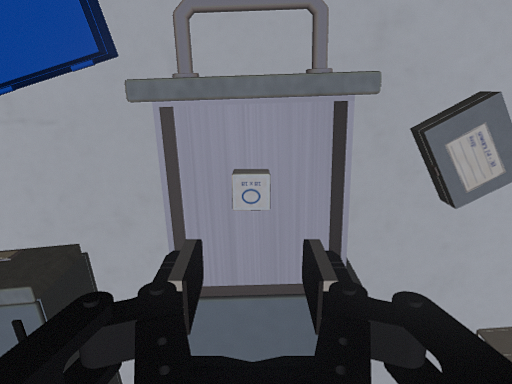

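The box sits at (190,252), centred between the fingers, which are inside the drawer walls. Descend, then grip.

```bash
python3 -m pendant '[{"x":0.15,"y":0,"z":2,"wx":0,"wy":0,"wz":0,"grip":120},{"x":0,"y":0,"z":2,"wx":0,"wy":0,"wz":0,"grip":120},{"x":0,"y":0,"z":2,"wx":0,"wy":0,"wz":0,"grip":120},{"x":0,"y":0,"z":2,"wx":0,"wy":0,"wz":0,"grip":120},{"x":0,"y":0,"z":1.4,"wx":0,"wy":0,"wz":0,"grip":120},{"x":0,"y":0,"z":0.8,"wx":0,"wy":0,"wz":0,"grip":120},{"x":0,"y":0,"z":0.5,"wx":0,"wy":0,"wz":0,"grip":120},{"x":0,"y":0,"z":0,"wx":0,"wy":0,"wz":0,"grip":120}]' ; python3 -m pendant '[{"x":0,"y":0,"z":0,"wx":0,"wy":0,"wz":0,"grip":200},{"x":0,"y":0,"z":0,"wx":0,"wy":0,"wz":0,"grip":255},{"x":0,"y":0,"z":0,"wx":0,"wy":0,"wz":0,"grip":255},{"x":0,"y":0,"z":0,"wx":0,"wy":0,"wz":0,"grip":255}]'
```

```text
time_s: 16.35
eef_pos: [0.5678, 0.1179, -0.0074]
eef_rot: [0.129, 3.139, 0.0]
contact_force: [-0.1, 0.2, -0.6]
width: 0.0451
grasp_force: 0.0
time_s: 16.75
eef_pos: [0.5688, 0.1182, -0.0063]
eef_rot: [0.129, 3.137, 0.001]
contact_force: [0.2, -0.1, 4.3]
width: 0.0257
grasp_force: 61.3
```

The box is gripped. Lift it and carry it over towards the large grey slide box.

```bash
python3 -m pendant '[{"x":0,"y":0,"z":-0.5,"wx":0,"wy":0,"wz":0,"grip":255},{"x":0,"y":0,"z":-1.5,"wx":0,"wy":0,"wz":0,"grip":255},{"x":0,"y":0,"z":-2.5,"wx":0,"wy":0,"wz":0,"grip":255},{"x":0,"y":0,"z":-2.5,"wx":0,"wy":0,"wz":0,"grip":255},{"x":0,"y":0,"z":-2.5,"wx":0,"wy":0,"wz":0,"grip":255},{"x":0,"y":0,"z":-2.5,"wx":0,"wy":0,"wz":0,"grip":255},{"x":0,"y":0,"z":0,"wx":0,"wy":0,"wz":0,"grip":255}]' ; python3 -m pendant '[{"x":0.7,"y":1,"z":0,"wx":0,"wy":0,"wz":0,"grip":255},{"x":1.2,"y":1.8,"z":0,"wx":0,"wy":0,"wz":0,"grip":255},{"x":1.5,"y":2.2,"z":0,"wx":0,"wy":0,"wz":0,"grip":255},{"x":1.5,"y":2.2,"z":0,"wx":0,"wy":0,"wz":0,"grip":255},{"x":1.5,"y":2.3,"z":0,"wx":0,"wy":0,"wz":0,"grip":255},{"x":1.5,"y":2.3,"z":0,"wx":0,"wy":0,"wz":0,"grip":255},{"x":1.5,"y":2.2,"z":0,"wx":0,"wy":0,"wz":0,"grip":255},{"x":1.5,"y":2.2,"z":0,"wx":0,"wy":0,"wz":0,"grip":255},{"x":1.5,"y":2.2,"z":0,"wx":0,"wy":0,"wz":0,"grip":255},{"x":1.5,"y":2.2,"z":0,"wx":0,"wy":0,"wz":0,"grip":255},{"x":1.2,"y":1.8,"z":0,"wx":0,"wy":0,"wz":0,"grip":255},{"x":1.2,"y":1,"z":0,"wx":0,"wy":0,"wz":0,"grip":255},{"x":0,"y":0,"z":0,"wx":0,"wy":0,"wz":0,"grip":255},{"x":0,"y":0,"z":0,"wx":0,"wy":0,"wz":0,"grip":255}]'
python3 - <<'E'
from h import *
from scipy.spatial.transform import Rotation as R
C=cal("wrist");im,d=capture("wrist"); s=state();Q=cloud(C,d).reshape(-1,3)
e=np.array(s["eef_pos"]);M=R.from_rotvec(s["eef_rot"]).as_matrix();print(e,s["width"],s["grasp_force"])
m=(Q>[.33,.28,.029]).all(1)&(Q<[.52,.47,.039]).all(1);q=Q[m];r=cv2.minAreaRect(q[:,:2].astype(np.float32));print(r,len(q),np.median(q,0))
print("shift tool",(np.array([.4255,.375,e[2]])-e)@M)
T=(Q-e)@M; t=T[(abs(T[:,1])<.008)&(abs(T[:,0])<.03)&(T[:,2]<.03)&(T[:,2]>-.09)&(d.ravel()>0)]
print("held box in tool z range",np.percentile(t[:,2],[0,1,5,50,95,99,100]).round(4), len(t)); save("w5",im)
E
```

```text
time_s: 17.45
eef_pos: [0.5711, 0.1188, 0.1177]
eef_rot: [0.129, 3.13, 0.004]
contact_force: [1.5, -0.7, -0.3]
width: 0.0257
grasp_force: 60.8
time_s: 18.85
eef_pos: [0.4237, 0.3633, 0.1117]
eef_rot: [-0.128, -3.138, 0.003]
contact_force: [0.3, -0.4, -0.7]
width: 0.0261
grasp_force: 60.8
[0.42469303 0.36268628 0.11193338] 0.026019413287646512 60.78981041908264
((0.42497286200523376, 0.37570080161094666), (0.0855027288198471, 0.09816750138998032), 30.687734603881836) 12145 [0.41818478 0.3820415  0.03501921]
shift tool [ 2.20416302e-04  1.23381434e-02 -2.31915494e-05]
held box in tool z range [-0.0389 -0.0384 -0.0379 -0.0369 -0.0248 -0.0214 -0.0199] 2641
```

View pics/w5.png

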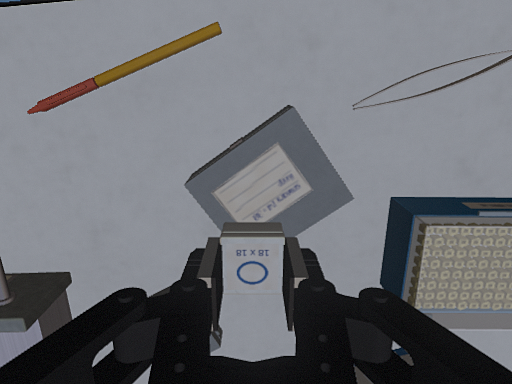

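The slide box fit gives centre (0.425, 0.3757), yaw 31° and size 85x98 mm, which matches. The held box's underside is at TCP + 0.0195, so I need to go down about 97 mm. I'll lower most of it, then the last part gently.

```bash
python3 -m pendant '[{"x":0,"y":0.6,"z":0,"wx":0,"wy":0,"wz":0,"grip":255},{"x":0,"y":0.6,"z":0,"wx":0,"wy":0,"wz":0,"grip":255},{"x":0,"y":0,"z":1.5,"wx":0,"wy":0,"wz":0,"grip":255},{"x":0,"y":0,"z":2,"wx":0,"wy":0,"wz":0,"grip":255},{"x":0,"y":0,"z":2,"wx":0,"wy":0,"wz":0,"grip":255},{"x":0,"y":0,"z":2,"wx":0,"wy":0,"wz":0,"grip":255},{"x":0,"y":0,"z":1.2,"wx":0,"wy":0,"wz":0,"grip":255},{"x":0,"y":0,"z":0.5,"wx":0,"wy":0,"wz":0,"grip":255},{"x":0,"y":0,"z":0,"wx":0,"wy":0,"wz":0,"grip":255},{"x":0,"y":0,"z":0,"wx":0,"wy":0,"wz":0,"grip":255}]'; python3 -m pendant '[{"x":0,"y":0,"z":0.2,"wx":0,"wy":0,"wz":0,"grip":255},{"x":0,"y":0,"z":0,"wx":0,"wy":0,"wz":0,"grip":255}]'; python3 -c "
from h import *
from scipy.spatial.transform import Rotation as R
C=cal('wrist');im,d=capture('wrist'); s=state();Q=cloud(C,d).reshape(-1,3)
e=np.array(s['eef_pos']);M=R.from_rotvec(s['eef_rot']).as_matrix();T=(Q-e)@M
t=Q[(abs(T[:,1])<.008)&(abs(T[:,0])<.008)&(T[:,2]<-.03)&(T[:,2]>-.06)];print('held top z',np.median(t[:,2]),e)
t=Q[(abs(T[:,1])<.02)&(T[:,0]<.04)&(T[:,0]>.02)];print('lid z',np.median(t[:,2]))"
```

```text
time_s: 19.9
eef_pos: [0.4258, 0.3769, 0.0212]
eef_rot: [0.129, 3.138, 0.001]
contact_force: [0.7, 0.3, 0.5]
width: 0.0258
grasp_force: 60.8
time_s: 20.1
eef_pos: [0.4258, 0.3768, 0.0193]
eef_rot: [0.129, 3.138, 0.002]
contact_force: [0.1, 0.1, 0.1]
width: 0.0258
grasp_force: 60.8
held top z 0.0565577253624 [0.4256905  0.37668015 0.01919756]
lid z 0.03498743057026963
```

The gap is about 4 mm; creep down to contact.

```bash
python3 -m pendant '[{"x":0,"y":0,"z":0.1,"wx":0,"wy":0,"wz":0,"grip":255},{"x":0,"y":0,"z":0.15,"wx":0,"wy":0,"wz":0,"grip":255},{"x":0,"y":0,"z":0,"wx":0,"wy":0,"wz":0,"grip":255}]'; python3 -m pendant '[{"x":0,"y":0,"z":0.1,"wx":0,"wy":0,"wz":0,"grip":255},{"x":0,"y":0,"z":0,"wx":0,"wy":0,"wz":0,"grip":255}]'; python3 -m pendant '[{"x":0,"y":0,"z":0.05,"wx":0,"wy":0,"wz":0,"grip":255},{"x":0,"y":0,"z":0,"wx":0,"wy":0,"wz":0,"grip":255}]'
```

```text
time_s: 20.45
eef_pos: [0.4251, 0.3762, 0.0159]
eef_rot: [-0.129, -3.139, 0.0]
contact_force: [-0.1, 0.3, 0.3]
width: 0.026
grasp_force: 60.8
time_s: 20.65
eef_pos: [0.4252, 0.3762, 0.0158]
eef_rot: [-0.129, -3.139, 0.001]
contact_force: [-2.0, -2.0, 4.9]
width: 0.026
grasp_force: 61.5
time_s: 20.85
eef_pos: [0.4252, 0.3762, 0.0158]
eef_rot: [-0.129, -3.139, 0.002]
contact_force: [-3.8, -2.5, 7.4]
width: 0.0258
grasp_force: 61.8
```

Contact is made. Open, then lift away.

```bash
python3 -m pendant '[{"x":0,"y":0,"z":-0.05,"wx":0,"wy":0,"wz":0,"grip":255},{"x":0,"y":0,"z":0,"wx":0,"wy":0,"wz":0,"grip":165},{"x":0,"y":0,"z":0,"wx":0,"wy":0,"wz":0,"grip":130},{"x":0,"y":0,"z":0,"wx":0,"wy":0,"wz":0,"grip":120},{"x":0,"y":0,"z":0,"wx":0,"wy":0,"wz":0,"grip":120},{"x":0,"y":0,"z":-0.5,"wx":0,"wy":0,"wz":0,"grip":120},{"x":0,"y":0,"z":-1,"wx":0,"wy":0,"wz":0,"grip":120},{"x":0,"y":0,"z":-2.5,"wx":0,"wy":0,"wz":0,"grip":120},{"x":0,"y":0,"z":-3,"wx":0,"wy":0,"wz":0,"grip":120},{"x":0,"y":0,"z":-3,"wx":0,"wy":0,"wz":0,"grip":120},{"x":0,"y":0,"z":-3,"wx":0,"wy":0,"wz":0,"grip":120},{"x":0,"y":0,"z":-2,"wx":0,"wy":0,"wz":0,"grip":120},{"x":0,"y":0,"z":0,"wx":0,"wy":0,"wz":0,"grip":120},{"x":0,"y":0,"z":0,"wx":0,"wy":0,"wz":0,"grip":120}]'
python3 - <<'E'
from h import *
def f(Q,l,lo,hi):
    m=(Q>lo).all(1)&(Q<hi).all(1);q=Q[m];print(l,len(q),cv2.minAreaRect(q[:,:2].astype(np.float32)) if len(q)>3 else "",np.median(q,0).round(4))
C=cal("wrist");im,d=capture("wrist");Q=cloud(C,d).reshape(-1,3)
f(Q,"cg",[.38,.33,.046],[.47,.42,.06]); f(Q,"slide",[.33,.28,.029],[.52,.47,.039])
C=cal("scene");i2,d2=capture("scene");Q=cloud(C,d2).reshape(-1,3)
f(Q,"panel",[.44,.03,.066],[.54,.21,.08]); f(Q,"bar",[.42,.1,.045],[.475,.155,.058]);f(Q,"knobunit",[.5,-.25,.07],[.85,.03,.079])
save("end",np.hstack([cv2.resize(im,(400,300)),cv2.resize(i2[90:270,110:350],(400,300))]))
E
```

```text
time_s: 22.25
eef_pos: [0.4255, 0.3765, 0.1659]
eef_rot: [0.129, 3.138, 0.001]
contact_force: [-0.5, -0.3, -0.4]
width: 0.0451
grasp_force: 0.0
cg 1051 ((0.424702912569046, 0.3768964409828186), (0.027435975149273872, 0.02720947563648224), 85.41419219970703) [0.4239 0.377  0.0531]
slide 8694 ((0.4249439835548401, 0.37575605511665344), (0.08496174961328506, 0.09817259758710861), 30.58160400390625) [0.4217 0.3773 0.035 ]
panel 122 ((0.49363869428634644, 0.12144704163074493), (0.1418532133102417, 0.01496931817382574), 86.13265228271484) [0.4922 0.1162 0.0708]
bar 35 ((0.44694364070892334, 0.12682002782821655), (0.009530345909297466, 0.05261079967021942), 1.9604851007461548) [0.446  0.1246 0.0514]
knobunit 1515 ((0.6960087418556213, -0.0981883779168129), (0.18256014585494995, 0.1461384892463684), 1.415202021598816) [ 0.681  -0.1021  0.0727]
```

View pics/end.png

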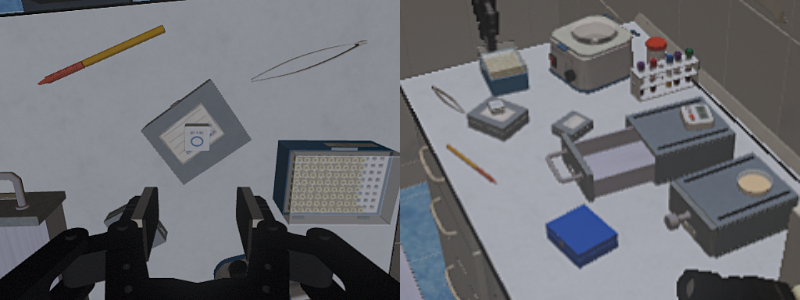

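The cover-glass box stands upright in the middle of the slide box (top at 0.053). The slide box hasn't moved, the bar drawer is at its stop, and the knob drawer is shut. Handing in.

```bash
python3 -c "
from station import *
print(close_job())"
```

```text
the job is handed in; nothing more can be done
None
```

I handed the job in at about 22 s: the bar-handled drawer is open at its stop, the cover-glass box stands upright on the closed grey slide box, the knob drawer is shut and nothing else was moved; the drawer slid back about 12 mm on the first release, so I pulled it to its stop again before taking the box out.

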